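# Square up a display-frame corner with an assembly square

### The job

Take the assembly square from the rubber mat, push its heel into the inside corner of the half-built display frame and press it against both rails with about 10 N on each, so that the pinned side rail swings out until both outer edges of the square sit flush on the rails without a gap; keep it so for about two seconds. Then, leaving the corner square, lay the square flat on the middle of the mat again and let go. Touch the rails only with the square, never with more than 20 N on either, and leave the other things on the table where they are.

Things in the scene. Friction and masses are not known exactly. Their poses are not given: they have to be found in the camera images.
- fixed_rail: Smooth wooden rail, 20 mm high, 30 wide, fixed on a fixed 6 mm board. Origin at the frame's inside corner (where the rails' inner faces meet when square), on the board's surface. Inner face: plane x = 0, running 230 mm from the origin along -y; wood on the +x side. Inside of the corner: towards -x, -y; board reaches 225 mm (x), 245 mm (y). Lacquered: friction 0.2 to 0.3.
- side_rail: Second rail, same section, reaching 212 mm from its pin along its -x. Origin on the upright pin at the board's surface, at (+15, +15) mm in fixed_rail's axes; inner face: plane y = -15 mm. Starts swung inwards by 0.06 to 0.14 rad about +z from fixed_rail's axes; square when parallel to them. Stays where left, turns at 1-1.5 N at 100 mm; can overshoot 0.15 rad.
- square: Assembly square: two aluminium legs at a right angle, each 100 mm long outside, 20 wide, 12 thick, with a diagonal web that carries the grip; 0.16 to 0.26 kg. Origin on the underside below the grip, z up. Outer edges: planes x = +34 and y = +34 mm; heel at (+34, +34) mm, legs run from it along -x and -y. Seated in the corner its axes are parallel to fixed_rail's.
- square_grip (a point): Where to hold the square: on its upright wooden grip, 40 mm above its underside (axes as square). The grip is 14 mm thick along the diagonal through the heel (x = y), where the fingers should close, 30 mm wide across it, and its top is 61 mm above the underside.
- mat: Black rubber mat, 210 mm (x) by 200 mm (y), 3 mm thick, fixed on the table; origin at the centre of its underside. The square starts on it.
- tub: Small white plastic tub (44 mm across, 30 mm high) standing on the board; leave alone. Origin at its underside.
- water_cup: Clear plastic cup (68 mm across, 80 mm high) beside the mat; leave alone. Origin at its underside.
- spare_rail_a: Loose spare rail, 230 x 30 x 20 mm, beyond the work; leave alone.
- spare_rail_b: Second loose spare rail, same size; leave alone.
Mind the look-alikes: they are no part of the job. What is shaped like the square but green or red is not meant.

How it is judged (in metres and radians):
On the way:
1. the square is held in the corner, flush on both rails (within 0.025 rad and about 3 mm), pressing each with more than 5 N, for 1 s (contact force between square and fixed_rail above 5 N and contact force between square and side_rail above 5 N and angle between the x axis of square and the x axis of fixed_rail, either way round below 0.025 rad and angle between the x axis of square and the x axis of side_rail, either way round below 0.025 rad and angle between square's own z axis and vertical below 0.08 rad and x of square_grip in the frame of fixed_rail above -0.04 m and y of square_grip in the frame of fixed_rail between -0.0375 and -0.029 m and z of square_grip in the frame of fixed_rail below 0.055 m), for 1 s.
At the end, for the whole second after the job is handed in: The side rail stands square to the fixed rail (within 0.03 rad), and the square lies flat and still on the mat, its grip within 45 mm of the mat's centre (angle between the x axis of side_rail and the x axis of fixed_rail, either way round below 0.03 rad and horizontal distance between square and mat below 0.045 m and z of square in the frame of mat between 0 and 0.007 m and angle between square's own z axis and vertical below 0.06 rad and linear speed of square below 0.02 m/s); the robot touches nothing.
It fails at once if the square presses a rail with more than 20 N (contact force between square and fixed_rail above 20 N or contact force between square and side_rail above 20 N).
It fails at once if the robot itself pushes on a rail (contact force between any of the fingers, the arm and fixed_rail above 2 N or contact force between any of the fingers, the arm and side_rail above 2 N).
It fails at once if a bystander is moved more than 30 mm or tipped (distance of any of tub, water_cup, spare_rail_a, spare_rail_b from where it was at the start of the episode above 0.03 m or angle between any of tub, water_cup, spare_rail_a, spare_rail_b's own z axis and vertical above 0.5 rad).
It also fails if it takes over 72 s, if anything falls off the work surface, if the arm or the gripper's body presses on something with over 40 N, if the wrist force passes 120 N, or if a joint passes its speed limit or range.

### The arm

A 6-joint arm with a two-finger parallel gripper is mounted at the origin on the work surface. World frame = base frame: x ahead of the robot, y to its left, z up, the work surface at z = 0. Lengths are in mm, angles in degrees, forces in N, time in s.
With the tool pointing down it reaches from about 325 to 850 mm from the base axis. Payload 4.4 kg.
Tool frame: the origin (TCP) lies at the very end of the fingers, on their centre line; the grasp point (between the pads) lies env.grasp_offset behind it (env.grasp_offset is the distance from the TCP to the grasp point, in mm); z points along the fingers, y is the line along which they close (so a half turn about z gives the same grasp; the last joint's range is limited). The gripper opens to 94 mm and grips with 3 to 60 N. Pads are 16 mm wide; open, the fingers measure 119 mm over their backs; the gripper's body (75 mm by 177 mm) begins 78 mm behind the grasp point.
Start: joints at [58.241, 11.837, 88.321, -0, 79.842, -8.623], TCP at [225.936, 528.753, 205.447] pointing down, gripper open.
Joint ranges: [-156.59, 156.59], [-49.26, 127.26], [12.9, 141.05], [-63.56, 243.56], [4.71, 150.69], [-161.64, 161.64]. Speed limits (degrees/s): [159.86, 159.86, 180, 180, 180, 180].

### API

Orientations are given as a 3x3 rotation matrix whose columns are the frame's x, y, z axes.
In Python, from station import monitor, snapshot, camera_params, job_done, env gives the robot as it stands.
- The arm moves only by the tool carry_out, never from a script. Its argument "deltas" is a list of rows, each a list of 2 entries, a list of its own where there are three numbers: the shift along the world's x, y, z in m, then the turn, a rotation vector about the world's x, y, z in rad. In form: [[[x, y, z], [rx, ry, rz]], ...]. A call has 1 to 12 rows; each row shifts and turns the commanded pose from where the row before left it; what a row does not reach is not made up. A row lasts 1/12 s, in which the tool goes at most 41.7 mm and 7.16 degrees, less where a joint would pass 70% of its speed; a pose out of reach is approached as far as the arm can. A call is refused whole if a number of a shift passes 0.0417 or a number of a turn 0.125, either way. A call with a gripper value outside its range is refused whole. "claw" is the finger opening in m, from 0 to 0.094, set as the call begins (left out, the last holds). The fingers move at their own pace and stop on an object; the grip force is fixed at half the most. Time passes only in rows, so rows that do not move let the fingers close. It gives the time, the measured TCP pose, the force, the opening and the grip force at its end, in the units of the state.
- monitor.read_state(): the state, without advancing time (a new reading comes with each control period).
- snapshot(name): name is "scene" or "top" or "wrist"; returns the picture (384x512x3 uint8, red, green, blue); there is no depth.
- camera_params(name): a dict with "mtx" (3x3 intrinsics, pixels), "pose" (4x4, takes a point from camera to world coordinates); the wrist camera has in their place "tool_from_camera" (4x4, takes a point from camera to tool coordinates, whose origin is the TCP and whose axes are the flange's). Camera axes: x right, y down, z forward; pixel columns grow to the right and rows downward; lengths in mm; the calibration is good to about 2 mm. A picture is of the moment at which its call begins: read the wrist's pose just before it. camera_params takes no time and is no camera call.
- job_done(): hands the job in; it is judged then, once.
The state is a dict: "t": time; "joint_positions": joint angles; "joint_velocities": joint speeds; "effort": joint torques, N m; "eef_pos": TCP position; "orientation": TCP orientation; "force": force on the tool from outside, world axes, zero at the start; "wrist_torque": the same for the moment, N m; "grip_width": finger opening in mm; "grip_force": force on a finger pad.
Only numpy, scipy, OpenCV 4.12 (cv2) and the standard library are available. Lean on these libraries where they do the work, as an engineer would, in place of code of your own. Each camera call takes 0.05 s, during which the arm holds its last target. There are 200 camera calls.

## Working session

There is one attempt and no reset: what is moved stays moved. The work goes in short steps, Python scripts to look and compute and a tool call to move; the robot and the scene stay as the last step left them, time stands still between calls to the robot, and variables do not carry over. Pictures are saved under pics/ and viewed, at most 10 in all, crops included, and the job is handed in when it is done.

Besides the shell and the picture viewer there is one more tool, called after ">>>" as name([rows], argument=value, ...), one row to a line, values as JSON. carry_out: Moves the arm, as the interface text tells. Its arguments: {"type":"object","properties":{"deltas":{"type":"array","items":{"type":"array"}},"claw":{"type":"number"}},"required":["deltas"]}

```bash
mkdir -p pics; ls
cat > h.py <<'E'
import numpy as np,cv2
from station import monitor,snapshot,camera_params,job_done,env
def save(n,im): cv2.imwrite('pics/'+n+'.png',im[:,:,::-1])
def ray(cp,uv,z,pose=None):
    P=np.array(cp['pose']) if pose is None else pose
    d=P[:3,:3]@np.linalg.inv(np.array(cp['mtx']))@np.array([uv[0],uv[1],1.])
    o=P[:3,3]; return o+d*(z-o[2])/d[2]
def proj(cp,p,pose=None):
    P=np.array(cp['pose']) if pose is None else pose
    q=np.array(cp['mtx'])@(P[:3,:3].T@(np.array(p)-P[:3,3])); return q[:2]/q[2]
E
python3 - <<'E'
from h import *
a=snapshot('top');b=snapshot('scene')
save('top',a);save('scene',b)
np.save('top.npy',a)
print(env.grasp_offset); s=monitor.read_state();print(s)
for n in('top','scene'):
  print(camera_params(n))
print(camera_params('wrist'))
E
```

```text
pics
18.8
{'t': 0.1, 'joint_positions': array([ 5.82395011e+01,  1.18809619e+01,  8.83953463e+01, -1.93992365e-03,
        7.98416149e+01, -8.62221078e+00]), 'joint_velocities': array([-0.12453156, -0.07517259, -0.19984288, -0.02072699, -0.13678465,
       -0.12777941]), 'effort': array([ 1.20643734e-03, -3.71863568e+01, -2.82294327e+01,  7.00645661e-02,
        3.11416655e-02, -6.46940634e-05]), 'eef_pos': array([225.57472534, 528.1170349 , 204.40160797]), 'orientation': array([[-9.19561326e-01,  3.92945105e-01, -1.05500858e-03],
       [ 3.92946424e-01,  9.19559668e-01, -1.76749228e-03],
       [ 2.75615897e-04, -2.03987939e-03, -9.99997881e-01]]), 'force': array([-0.37702396,  0.32329639, -1.16224949]), 'wrist_torque': array([-0.02045045, -0.0038173 ,  0.02243108]), 'grip_force': 0.0, 'grip_width': 94.06355364159245}
{'mtx': array([[385.3044429 ,   0.        , 253.53861917],
       [  0.        , 385.3044429 , 192.27441369],
       [  0.        ,   0.        ,   1.        ]]), 'pose': array([[ 8.34203292e-03, -9.93736931e-01,  1.11433039e-01,
         4.00811885e+02],
       [-9.9
[... 582 characters left out ...]
2],
       [-3.30940778e-03, -5.49319419e-01, -8.35605902e-01,
         1.12029803e+03],
       [ 0.00000000e+00,  0.00000000e+00,  0.00000000e+00,
         1.00000000e+00]])}
{'mtx': array([[306.16007499,   0.        , 252.28497946],
       [  0.        , 306.16007499, 185.33618068],
       [  0.        ,   0.        ,   1.        ]]), 'tool_from_camera': array([[-7.76194742e-04, -9.58950910e-01, -2.83571067e-01,
         8.33795480e+01],
       [ 9.99999580e-01, -8.82793566e-04,  2.48125730e-04,
        -3.92883457e-01],
       [-4.88275108e-04, -2.83570755e-01,  9.58951192e-01,
        -1.79333863e+02],
       [ 0.00000000e+00,  0.00000000e+00,  0.00000000e+00,
         1.00000000e+00]])}
```

View pics/top.png

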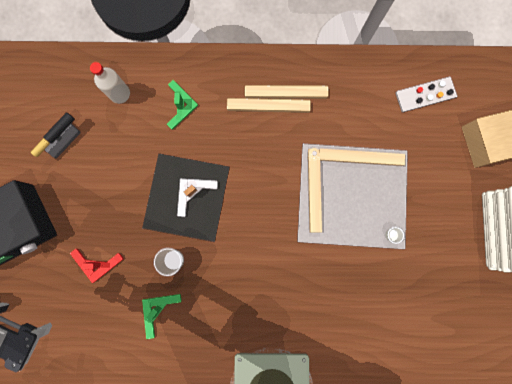

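View pics/scene.png

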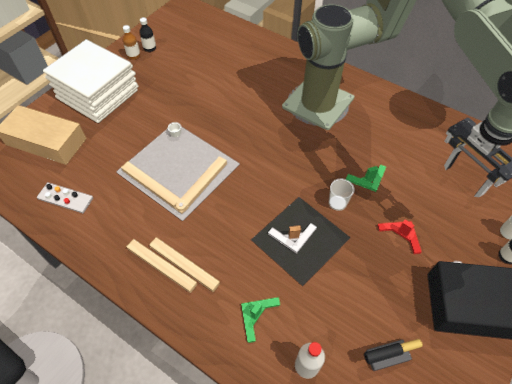

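The top view shows the mat at about (187,197), with the white square on it: heel (181,181), legs to the right and down. The frame corner is at about (314,152). The fixed rail runs right (world -y), the side rail runs down (world -x), and the tub is at (395,235).

```bash
cat > m.py <<'E'
from h import *
im=np.load('top.npy');cp=camera_params('top')
hsv=cv2.cvtColor(im,cv2.COLOR_RGB2HSV)
def W(pts,z): return np.array([ray(cp,p,z)[:2] for p in pts])
def big(mask,box):
    m=np.zeros(mask.shape,np.uint8);x0,x1,y0,y1=box;m[y0:y1,x0:x1]=mask[y0:y1,x0:x1]*255
    c=cv2.findContours(m,cv2.RETR_EXTERNAL,cv2.CHAIN_APPROX_NONE)[0]
    return max(c,key=cv2.contourArea)[:,0].astype(float)
V=hsv[...,2];S=hsv[...,1]
c=W(big(V<60,(135,240,145,250)),3);r=cv2.minAreaRect(c.astype(np.float32));print('mat',r)
sq=W(big((V>150)&(S<60),(160,235,165,230)),12);r=cv2.minAreaRect(sq.astype(np.float32));print('square',r,cv2.boxPoints(r))
b=W(big((S<70)&(V>90)|((S<130)&(V>170)),(290,420,135,260)),6);r=cv2.minAreaRect(b.astype(np.float32));print('board',r)
rl=W(big((S>45)&(V>180),(290,420,135,260)),26);print('rails',cv2.boxPoints(cv2.minAreaRect(rl.astype(np.float32))))
fx=rl[(rl[:,1]<-100-0)&(rl[:,0]>400)];print(len(fx),len(rl))
if 1:
  # edges: fixed rail far (y< -130), side rail low x
  for nm,p,ax in(('fixed',rl[(rl[:,1]<rl[:,1].max()-60)&(rl[:,1]>rl[:,1].min()+15)],0),('side',rl[(rl[:,0]<rl[:,0].max()-60)&(rl[:,0]>rl[:,0].min()+15)],1)):
    o=1-ax; k=np.polyfit(p[:,o],p[:,ax],1);res=p[:,ax]-np.polyval(k,p[:,o])
    for s in(1,-1):
      q=p[res*s>0];f=np.polyfit(q[:,o],q[:,ax],1);print(nm,s,f,len(q),np.std(q[:,ax]-np.polyval(f,q[:,o])))
print(rl.max(0),rl.min(0))
g=hsv; m=(S>110)&(V>100)&(V<220)
gr=big(m,(181,202,181,200));print('grip px',gr.mean(0),W([gr.mean(0)],50))
E
python3 m.py
```

```text
mat ((497.3641357421875, 201.54086303710938), (28.794063568115234, 107.18437957763672), 42.87306213378906)
square ((500.43243408203125, 203.1732635498047), (99.79074096679688, 102.86417388916016), 86.91815948486328) [[446.39224 156.11516]
 [549.10767 150.58495]
 [554.47266 250.23137]
 [451.7572  255.76158]]
board ((512.413330078125, -220.4150848388672), (290.9266357421875, 271.11407470703125), 86.6882095336914)
rails [[ 411.12946   -97.961914]
 [ 413.6718   -358.06247 ]
 [ 639.7817   -355.8524  ]
 [ 637.2393    -95.75183 ]]
296 357
fixed 1 [5.77922052e-02 6.44457998e+02] 68 0.7746789417116586
fixed -1 [5.84571959e-02 6.15732285e+02] 68 0.8119471915726444
side 1 [ 1.81625586e-02 -1.08208743e+02] 57 0.6720273702067268
side -1 [ 1.47816192e-02 -1.35831432e+02] 57 0.6769378796252458
[637.64096474 -96.0206105 ] [ 411.18768609 -356.01409009]
grip px [188.6  191.84] [[512.296858  219.2990151]]
```

>>> carry_out([
  [[0.0243,-0.0259,-0.003],[0,0,-0.0363]],
  [[0.0243,-0.0259,-0.003],[0,0,-0.0363]],
  [[0.0243,-0.0259,-0.003],[0,0,-0.0363]],
  [[0.0243,-0.0259,-0.003],[0,0,-0.0363]],
  [[0.0243,-0.0259,-0.003],[0,0,-0.0363]],
  [[0.0243,-0.0259,-0.003],[0,0,-0.0363]],
  [[0.0243,-0.0259,-0.003],[0,0,-0.0363]],
  [[0.0243,-0.0259,-0.003],[0,0,-0.0363]],
  [[0.0243,-0.0259,-0.003],[0,0,-0.0363]],
  [[0.0243,-0.0259,-0.003],[0,0,-0.0363]],
  [[0.0243,-0.0259,-0.003],[0,0,-0.0363]],
  [[0.0243,-0.0259,-0.003],[0,0,-0.0363]],
], claw=0.06)

```text
t: 1.1
eef_pos: [518.1, 216.4, 168.8]
orientation: [[-0.666, 0.746, -0.001], [0.746, 0.666, -0.0], [0.0, -0.001, -1.0]]
force: [-0.4, 0.1, -0.6]
grip_width: 60.1
grip_force: 0.0
```

>>> carry_out([
  [[0,0,0],[0,0,0]],
  [[0,0,0],[0,0,0]],
  [[0,0,0],[0,0,0]],
])

```text
t: 1.35
eef_pos: [516.8, 218.0, 168.9]
orientation: [[-0.668, 0.744, -0.002], [0.744, 0.668, 0.0], [0.001, -0.001, -1.0]]
force: [0.0, -0.8, 0.1]
grip_width: 60.4
grip_force: 0.0
```

```bash
cat >> h.py <<'E'
def wpose(s):
    T=np.eye(4);T[:3,:3]=s['orientation'];T[:3,3]=s['eef_pos'];return T@np.array(camera_params('wrist')['tool_from_camera'])
E
python3 - <<'E'
from h import *
s=monitor.read_state();a=snapshot('wrist');save('w1',a);np.save('w1.npy',a);np.save('w1p.npy',wpose(s))
R=s['orientation'];print(s['eef_pos'],np.degrees(np.arctan2(R[1,1],R[0,1])),R[:,2],s['force'])
cp=camera_params('top');print('matc',ray(cp,(187,197),3))
E
```

```text
[516.81679392 218.04490839 168.8823931 ] 41.89621867217913 [-1.65961013e-03  1.76878091e-04 -9.99998607e-01] [ 0.00278229 -0.7654883   0.14171814]
matc [503.3784933  230.98142658   3.        ]
```

View pics/w1.png

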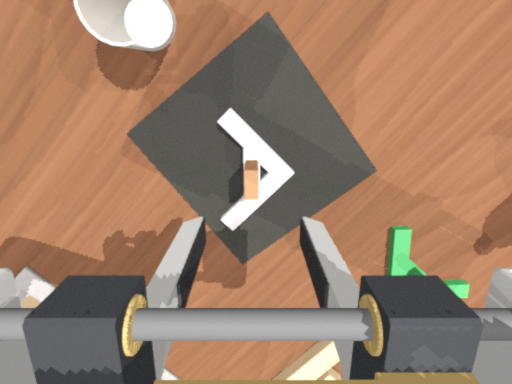

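The wrist view shows the square between the fingers: heel (294,172), leg ends about (228,108) and (230,230), grip about (251,180). The mat corners are (267,12), (375,170), (245,263) and (128,133).

Run:
```python
from h import *
a=np.load('w1.npy');P=np.load('w1p.npy');cp=camera_params('wrist')
for p in[(267,12),(375,170),(245,263),(128,133)]: print(ray(cp,p,3,P)[:2])
hsv=cv2.cvtColor(a,cv2.COLOR_RGB2HSV);m=((hsv[...,1]<50)&(hsv[...,2]>185)).astype(np.uint8);m[:100]=0;m[240:]=0;m[:,:200]=0;m[:,310:]=0
c=np.vstack(cv2.findContours(m,0,1)[0])[:,0]
w=np.array([ray(cp,p,15,P)[:2] for p in c],np.float32);r=cv2.minAreaRect(w);print(r,cv2.boxPoints(r))
g=((hsv[...,1]>90)&(hsv[...,2]>130)).astype(np.uint8);g[:155]=0;g[205:]=0;g[:,:235]=0;g[:,268:]=0
ys,xs=np.nonzero(g);print('grip',xs.min(),xs.max(),ys.min(),ys.max(),proj(cp,[517,218,64],P))
for v in(ys.min(),): 
  print(ray(cp,((xs.min()+xs.max())/2,v),64,P))
```

```text
[418.3167632  349.28035903]
[622.2746215  312.39852092]
[590.49387652 120.96108547]
[384.37316243 156.38156716]
((532.6690673828125, 221.72439575195312), (129.74063110351562, 136.3697052001953), 29.831880569458008) [[442.4758  248.60382]
 [510.3138  130.30463]
 [622.8623  194.84497]
 [555.0243  313.14417]]
grip 244 257 161 198 [253.01968916 184.81610824]
[499.55397235 233.88094338  64.        ]
```

Run:
```python
from h import *
a=np.load('w1.npy');P=np.load('w1p.npy');cp=camera_params('wrist')
hsv=cv2.cvtColor(a,cv2.COLOR_RGB2HSV);m=((hsv[...,1]<50)&(hsv[...,2]>185)).astype(np.uint8);m[:100]=0;m[240:]=0;m[:,:212]=0;m[:,298:]=0
c=[k for k in cv2.findContours(m,0,1)[0] if cv2.contourArea(k)>100];print([cv2.contourArea(k) for k in c])
w=np.array([ray(cp,p,15,P)[:2] for p in max(c,key=cv2.contourArea)[:,0]],np.float32);r=cv2.minAreaRect(w);print(r,cv2.boxPoints(r))
for p in[(294,172),(228,108),(230,230)]:print(ray(cp,p,15,P))
print(ray(cp,(251,162),64,P),ray(cp,(251,180),43,P))
```

```text
[2894.5]
((498.88775634765625, 201.938720703125), (101.089111328125, 100.72298431396484), 86.94937133789062) [[445.9077  154.14595]
 [546.488   148.78563]
 [551.8678  249.73149]
 [451.28754 255.09181]]
[550.83146323 249.17114708  15.        ]
[450.49118028 252.69293963  15.        ]
[543.5672386  147.62796409  15.        ]
[500.54877542 233.47747025  64.        ] [516.10476074 215.9242495   43.        ]
```

>>> carry_out([
  [[-0.0011,-0.0009,-0.03],[0,0,0]],
  [[0,0,-0.03],[0,0,0]],
  [[0,0,-0.03],[0,0,0]],
  [[0,0,-0.02],[0,0,0]],
  [[0,0,-0.015],[0,0,0]],
  [[0,0,-0.01],[0,0,0]],
  [[0,0,-0.008],[0,0,0]],
  [[0,0,0],[0,0,0]],
  [[0,0,0],[0,0,0]],
])

```text
t: 2.15
eef_pos: [516.5, 217.7, 26.9]
orientation: [[-0.669, 0.744, 0.001], [0.744, 0.669, 0.0], [-0.0, 0.001, -1.0]]
force: [0.1, 0.6, 0.5]
grip_width: 60.0
grip_force: 0.0
```

>>> carry_out([
  [[0,0,0],[0,0,0]],
  [[0,0,0],[0,0,0]],
  [[0,0,0],[0,0,0]],
  [[0,0,0],[0,0,0]],
  [[0,0,0],[0,0,0]],
  [[0,0,0],[0,0,0]],
  [[0,0,0],[0,0,0]],
  [[0,0,0],[0,0,0]],
  [[0,0,0],[0,0,0]],
  [[0,0,0],[0,0,0]],
], claw=0.0)

```text
t: 2.98
eef_pos: [516.4, 217.0, 26.5]
orientation: [[-0.668, 0.744, -0.0], [0.744, 0.668, -0.0], [0.0, -0.0, -1.0]]
force: [-0.9, -0.3, 2.2]
grip_width: 13.9
grip_force: 30.0
```

>>> carry_out([
  [[0,0,0.01],[0,0,0]],
  [[0,0,0.015],[0,0,0]],
  [[0,0,0.025],[0,0,0]],
  [[0,0,0.025],[0,0,0]],
  [[0,0,0.025],[0,0,0]],
])

```text
t: 3.4
eef_pos: [515.6, 216.9, 127.2]
orientation: [[-0.668, 0.744, -0.002], [0.744, 0.668, -0.0], [0.001, -0.001, -1.0]]
force: [0.2, -0.7, -2.9]
grip_width: 14.1
grip_force: 30.0
```

>>> carry_out([
  [[0.003,-0.02,0],[0,0,0]],
  [[0.003,-0.033,0],[0,0,0]],
  [[0.003,-0.037,0],[0,0,0]],
  [[0.003,-0.037,0],[0,0,0]],
  [[0.003,-0.037,0],[0,0,0]],
  [[0.003,-0.037,0],[0,0,0]],
  [[0.003,-0.037,0],[0,0,0]],
  [[0.003,-0.037,0],[0,0,0]],
  [[0.003,-0.037,0],[0,0,0]],
  [[0.003,-0.037,0],[0,0,0]],
  [[0.003,-0.03,0],[0,0,0]],
  [[0.002,-0.015,0],[0,0,0]],
])

```text
t: 4.4
eef_pos: [551.3, -180.8, 126.7]
orientation: [[-0.665, 0.746, 0.0], [0.746, 0.665, -0.001], [-0.001, -0.001, -1.0]]
force: [0.5, -0.1, -3.2]
grip_width: 13.8
grip_force: 30.0
```

>>> carry_out([
  [[0,0,0],[0,0,0]],
  [[0,0,0],[0,0,0]],
  [[0,0,0],[0,0,0]],
  [[0,0,0],[0,0,0]],
  [[0,0,0],[0,0,0]],
])

```text
t: 4.82
eef_pos: [551.3, -175.1, 126.4]
orientation: [[-0.67, 0.743, -0.0], [0.743, 0.67, 0.001], [0.001, 0.0, -1.0]]
force: [-0.6, 0.4, -1.9]
grip_width: 13.9
grip_force: 30.0
```

Run:
```python
from h import *
s=monitor.read_state();a=snapshot('wrist');save('w2',a);np.save('w2.npy',a);np.save('w2p.npy',wpose(s))
R=s['orientation'];print(s['eef_pos'],np.degrees(np.arctan2(R[1,1],R[0,1])),R[:,2],s['force'],s['wrist_torque'])
```

```text
[ 551.30825231 -175.14581159  126.36055879] 42.031559771906196 [-4.82975478e-04  5.66179342e-04 -9.99999723e-01] [-0.6196969   0.43415902 -1.93177017] [-0.08858641 -0.00076787 -0.04477105]
```

View pics/w2.png

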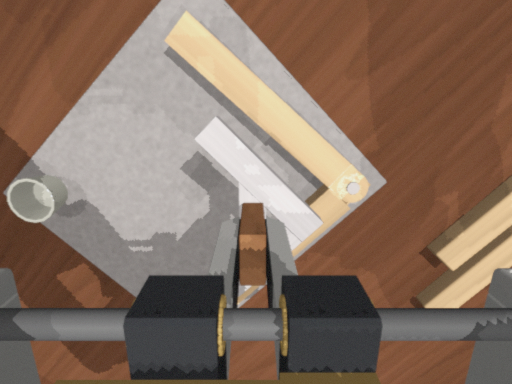

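The wrist view shows the held square with its outer edge from about (212,117) to (322,218). The side rail runs from (180,25) to its pin at (352,187), and the fixed rail is mostly hidden behind the gripper.

Run:
```python
from h import *
a=np.load('w2.npy');P=np.load('w2p.npy');cp=camera_params('wrist')
print('pin',ray(cp,(352,187),27,P)[:2])
hsv=cv2.cvtColor(a,cv2.COLOR_RGB2HSV);H,S,V=cv2.split(hsv)
wood=((S>60)&(V>165)&(H>12)&(H<30)).astype(np.uint8)
white=((S<40)&(V>190)).astype(np.uint8)
def W(p,z): return np.array([ray(cp,q,z,P)[:2] for q in p])
# scan rows 50..160: rail left/right edge
L=[];Rr=[];Q=[]
for v in range(50,160,3):
    x=np.nonzero(wood[v,150:400])[0]+150
    if len(x)>15: L.append((x.min()-.5,v));Rr.append((x.max()+.5,v))
for v in range(130,205,3):
    x=np.nonzero(white[v,190:330])[0]+190
    if len(x)>5: Q.append((x.max()+.5,v))
def fit(p,n,z):
    w=W(p,z);k=np.polyfit(w[:,0],w[:,1],1)
    for _ in range(3):
        r=abs(w[:,1]-np.polyval(k,w[:,0]));w=w[r<max(1.,1.5*np.median(r))];k=np.polyfit(w[:,0],w[:,1],1)
    print(n,k,len(w),np.std(w[:,1]-np.polyval(k,w[:,0])))
fit(L,'side inner',26);fit(Rr,'side outer',26);fit(Q,'sq +y edge',115)
for p in[(180,0),(225,0),(385,180),(380,186)]:print(p,ray(cp,p,6,P)[:2])
print(Q[::6],L[::9])
```

```text
pin [ 621.93965764 -112.61409458]
side inner [ 1.35799098e-02 -1.36413821e+02] 37 0.17868843955470376
side outer [ 1.41247429e-02 -1.06603426e+02] 37 0.17421464823713356
sq +y edge [-4.86178170e-02 -1.14399494e+02] 19 0.12217151101094587
(180, 0) [396.00771947 -96.88680096]
(225, 0) [424.97202529 -70.81122567]
(385, 180) [650.93005004 -85.03544272]
(380, 186) [651.96393937 -92.65723614]
[(np.float64(229.5), 130), (np.float64(247.5), 148), (np.float64(265.5), 166), (np.float64(284.5), 184), (np.float64(302.5), 202)] [(np.float64(174.5), 50), (np.float64(204.5), 77), (np.float64(234.5), 104), (np.float64(265.5), 131), (np.float64(295.5), 158)]
```

>>> carry_out([
  [[0,0,-0.02],[0,0,-0.008]],
  [[0,0,-0.025],[0,0,0]],
  [[0,0,-0.02],[0,0,0]],
  [[0,0,-0.015],[0,0,0]],
  [[0,0,-0.01],[0,0,0]],
  [[0,0,-0.003],[0,0,0]],
  [[0,0,0],[0,0,0]],
  [[0,0,0],[0,0,0]],
])

```text
t: 5.53
eef_pos: [552.2, -177.0, 34.3]
orientation: [[-0.662, 0.749, 0.001], [0.749, 0.662, -0.001], [-0.001, 0.001, -1.0]]
force: [0.0, 0.4, -2.0]
grip_width: 14.0
grip_force: 30.0
```

>>> carry_out([
  [[0,0,0],[0,0,0]],
])

```text
t: 5.62
eef_pos: [552.7, -177.4, 34.9]
orientation: [[-0.662, 0.749, 0.002], [0.749, 0.662, -0.001], [-0.003, 0.001, -1.0]]
force: [0.5, -0.8, -2.5]
grip_width: 13.7
grip_force: 30.0
```

>>> carry_out([
  [[0.005,0,0],[0,0,0]],
  [[0.005,0,0],[0,0,0]],
  [[0.003,0,0],[0,0,0]],
  [[0.002,0,0],[0,0,0]],
  [[0,0,0],[0,0,0]],
])

```text
t: 6.03
eef_pos: [567.3, -177.1, 33.7]
orientation: [[-0.662, 0.749, 0.001], [0.749, 0.662, -0.0], [-0.001, 0.0, -1.0]]
force: [-0.4, -0.1, -1.2]
grip_width: 13.7
grip_force: 30.0
```

>>> carry_out([
  [[0,0,0],[0,0,0]],
])

```text
t: 6.12
eef_pos: [566.5, -176.9, 33.4]
orientation: [[-0.662, 0.749, -0.0], [0.749, 0.662, 0.0], [0.0, -0.0, -1.0]]
force: [-0.1, -0.5, -3.2]
grip_width: 14.0
grip_force: 30.0
```

>>> carry_out([
  [[0.0008,0,0],[0,0,0]],
  [[0.0008,0,0],[0,0,0]],
  [[0.0008,0,0],[0,0,0]],
  [[0.0006,0,0],[0,0,0]],
  [[0,0,0],[0,0,0]],
])

```text
t: 6.53
eef_pos: [569.6, -177.0, 33.5]
orientation: [[-0.662, 0.75, 0.0], [0.75, 0.662, -0.0], [-0.0, 0.0, -1.0]]
force: [-0.1, 0.5, -2.6]
grip_width: 13.9
grip_force: 30.0
```

>>> carry_out([
  [[0.0005,0,0],[0,0,0]],
  [[0.0005,0,0],[0,0,0]],
  [[0,0,0],[0,0,0]],
])

```text
t: 6.78
eef_pos: [570.4, -176.9, 33.4]
orientation: [[-0.662, 0.75, -0.0], [0.75, 0.662, 0.0], [0.0, -0.0, -1.0]]
force: [0.2, 1.1, -1.8]
grip_width: 13.7
grip_force: 30.0
```

>>> carry_out([
  [[0.0005,0,0],[0,0,0]],
  [[0,0,0],[0,0,0]],
])

```text
t: 6.95
eef_pos: [570.4, -176.9, 33.3]
orientation: [[-0.662, 0.749, -0.001], [0.749, 0.662, 0.0], [0.001, -0.001, -1.0]]
force: [-1.8, -0.8, -1.1]
grip_width: 13.5
grip_force: 30.0
```

>>> carry_out([
  [[0.0003,0,0],[0,0,0]],
  [[0,0,0],[0,0,0]],
])

```text
t: 7.12
eef_pos: [570.5, -176.8, 33.2]
orientation: [[-0.662, 0.749, -0.002], [0.749, 0.662, 0.0], [0.001, -0.001, -1.0]]
force: [-2.3, -0.4, -1.3]
grip_width: 13.9
grip_force: 30.0
```

>>> carry_out([
  [[0.0003,0,0],[0,0,0]],
  [[0,0,0],[0,0,0]],
])

```text
t: 7.28
eef_pos: [570.5, -176.8, 33.1]
orientation: [[-0.662, 0.749, -0.002], [0.749, 0.662, 0.0], [0.002, -0.001, -1.0]]
force: [-4.7, -0.9, -1.7]
grip_width: 13.8
grip_force: 30.0
```

>>> carry_out([
  [[0,0,0],[0,0,0]],
])

```text
t: 7.37
eef_pos: [570.6, -176.8, 33.1]
orientation: [[-0.662, 0.749, -0.002], [0.749, 0.662, 0.0], [0.002, -0.001, -1.0]]
force: [-4.3, -0.3, -1.3]
grip_width: 13.7
grip_force: 30.0
```

>>> carry_out([
  [[0,0.001,0],[0,0,0]],
  [[0,0.001,0],[0,0,0]],
  [[0.0001,0.001,0],[0,0,0]],
  [[0,0.001,0],[0,0,0]],
  [[0.0001,0.001,0],[0,0,0]],
  [[0,0.001,0],[0,0,0]],
  [[0.0001,0.001,0],[0,0,0]],
  [[0,0.001,0],[0,0,0]],
])

```text
t: 8.03
eef_pos: [571.0, -168.8, 33.0]
orientation: [[-0.662, 0.749, -0.002], [0.749, 0.662, 0.0], [0.001, -0.001, -1.0]]
force: [-4.7, -0.7, -2.1]
grip_width: 13.7
grip_force: 30.0
```

>>> carry_out([
  [[0.0001,0.001,0],[0,0,0]],
  [[0,0.001,0],[0,0,0]],
  [[0.0001,0.001,0],[0,0,0]],
  [[0,0.001,0],[0,0,0]],
  [[0.0001,0,0],[0,0,0]],
])

```text
t: 8.45
eef_pos: [571.2, -165.1, 33.1]
orientation: [[-0.662, 0.749, -0.002], [0.749, 0.662, -0.001], [0.001, -0.002, -1.0]]
force: [-6.2, -3.1, -2.1]
grip_width: 13.8
grip_force: 30.0
```

>>> carry_out([
  [[0,0,0],[0,0,0]],
])

```text
t: 8.53
eef_pos: [571.2, -165.1, 33.1]
orientation: [[-0.662, 0.749, -0.002], [0.749, 0.662, -0.0], [0.001, -0.002, -1.0]]
force: [-5.0, -1.5, -2.5]
grip_width: 13.7
grip_force: 30.0
```

>>> carry_out([
  [[0,0.0007,0],[0,0,0]],
  [[0,0.0007,0],[0,0,0]],
  [[0.0001,0.0007,0],[0,0,0]],
  [[0,0.0007,0],[0,0,0]],
])

```text
t: 8.87
eef_pos: [571.3, -162.6, 33.0]
orientation: [[-0.662, 0.749, -0.002], [0.749, 0.662, -0.001], [0.001, -0.002, -1.0]]
force: [-5.8, -2.1, -2.6]
grip_width: 13.6
grip_force: 30.0
```

>>> carry_out([
  [[0,0.0005,0],[0,0,0]],
  [[0.0001,0.0005,0],[0,0,0]],
])

```text
t: 9.03
eef_pos: [571.4, -161.6, 33.1]
orientation: [[-0.662, 0.749, -0.002], [0.749, 0.662, -0.001], [0.001, -0.002, -1.0]]
force: [-5.3, -2.0, -2.3]
grip_width: 13.6
grip_force: 30.0
```

>>> carry_out([
  [[0,0.0005,0],[0,0,0]],
  [[0,0.0003,0],[0,0,0]],
])

```text
t: 9.2
eef_pos: [571.5, -160.8, 33.1]
orientation: [[-0.662, 0.749, -0.002], [0.749, 0.662, -0.001], [0.001, -0.002, -1.0]]
force: [-5.3, -1.8, -2.0]
grip_width: 14.1
grip_force: 30.0
```

Run:
```python
from h import *
s=monitor.read_state();a=snapshot('wrist');np.save('w3.npy',a);np.save('w3p.npy',wpose(s));save('w3',a[40:300,100:400].repeat(2,0).repeat(2,1))
b=snapshot('top');np.save('top.npy',b)
R=s['orientation'];print(s['eef_pos'],np.degrees(np.arctan2(R[1,1],R[0,1])),s['force'],s['wrist_torque'],monitor.read_state()['force'])
```

```text
[ 571.4911506  -160.75875178   33.10039352] 41.47390748784841 [-5.33239975 -1.80713641 -1.9567708 ] [-0.5650208   1.07243196  0.09102955] [-4.45147944 -2.80236617 -2.45028824]
```

View pics/w3.png

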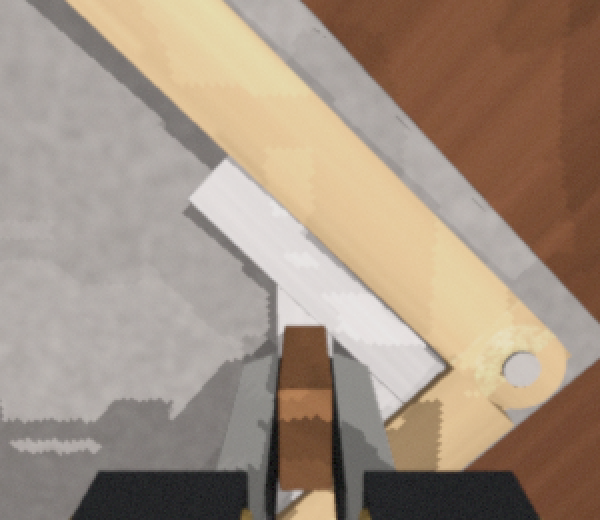

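The close view shows the square nearly seated, with its edge about along the side rail's inner face and the heel at crop pixel (447,368). The remaining gap to the rail tapers.

```bash
cat > ang.py <<'E'
from h import *
def run(a,P):
    cp=camera_params('wrist')
    H,S,V=cv2.split(cv2.cvtColor(a,cv2.COLOR_RGB2HSV))
    wood=((S>55)&(V>150)&(H>12)&(H<30)).astype(np.uint8);white=((S<28)&(V>185)).astype(np.uint8)
    def fit(p,n,z):
        w=np.array([ray(cp,q,z,P)[:2] for q in p]);k=np.polyfit(w[:,0],w[:,1],1)
        for _ in range(4):
            r=abs(w[:,1]-np.polyval(k,w[:,0]));w=w[r<max(.5,1.5*np.median(r))];k=np.polyfit(w[:,0],w[:,1],1)
        print(n,k.round(4),len(w),np.std(w[:,1]-np.polyval(k,w[:,0])).round(2)); return k
    ro=[];ri=[];so=[];si=[]
    for v in range(45,210,2):
        x=np.nonzero(wood[v,120:390])[0]+120
        if len(x)<10: continue
        if v<180: ro.append((x.max()+.5,v))
        if v<115 : ri.append((x.min()-.5,v))
        if v>128:
            y=np.nonzero(white[v,180:x.max()])[0]+180
            if len(y)>6: so.append((y.max()+.5,v))
            if len(y)>6 and v<165: si.append((y.min()-.5,v))
    o=fit(ro,'rail outer',26);i=fit(ri,'rail inner',26)
    s=fit(so,'sq outer',21.5)
    if len(si)>5: fit(si,'sq inner',21.5)
    for x in(510,600): print('gap',x,np.polyval(o,x)-30-np.polyval(s,x))
if __name__=='__main__':
    import sys;n=sys.argv[1];run(np.load(n+'.npy'),np.load(n+'p.npy'))
E
python3 ang.py w3
```

```text
rail outer [-3.94000e-02 -7.30433e+01] 68 0.13
rail inner [-3.880000e-02 -1.037498e+02] 35 0.11
sq outer [-5.17000e-02 -9.77489e+01] 25 0.25
sq inner [ -0.129  -76.3404] 8 0.16
gap 510 0.9742882479262107
gap 600 2.0805263168458907
```

>>> carry_out([
  [[0,0.0004,0],[0,0,0]],
  [[0,0.0003,0],[0,0,0]],
  [[0,0,0],[0,0,0]],
])

```text
t: 9.55
eef_pos: [571.5, -160.0, 33.1]
orientation: [[-0.662, 0.749, -0.002], [0.749, 0.662, -0.001], [0.001, -0.002, -1.0]]
force: [-5.5, -2.0, -2.9]
grip_width: 13.7
grip_force: 30.0
```

>>> carry_out([
  [[0,0.0003,0],[0,0,0]],
  [[0,0,0],[0,0,0]],
])

```text
t: 9.72
eef_pos: [571.5, -159.8, 33.1]
orientation: [[-0.662, 0.749, -0.002], [0.749, 0.662, -0.001], [0.0, -0.002, -1.0]]
force: [-5.2, -3.0, -2.3]
grip_width: 13.7
grip_force: 30.0
```

>>> carry_out([
  [[0,0.0003,0],[0,0,0]],
  [[0,0,0],[0,0,0]],
])

```text
t: 9.88
eef_pos: [571.6, -159.4, 33.1]
orientation: [[-0.662, 0.749, -0.002], [0.749, 0.662, -0.001], [0.001, -0.002, -1.0]]
force: [-5.7, -2.3, -1.8]
grip_width: 13.9
grip_force: 30.0
```

>>> carry_out([
  [[0,0.0003,0],[0,0,0]],
  [[0,0,0],[0,0,0]],
])

```text
t: 10.05
eef_pos: [571.6, -159.1, 33.1]
orientation: [[-0.662, 0.749, -0.002], [0.749, 0.662, -0.001], [0.001, -0.002, -1.0]]
force: [-4.0, -1.9, -2.5]
grip_width: 13.9
grip_force: 30.0
```

>>> carry_out([
  [[0,0.0002,0],[0,0,0]],
  [[0,0,0],[0,0,0]],
])

```text
t: 10.22
eef_pos: [571.6, -158.9, 33.1]
orientation: [[-0.662, 0.749, -0.002], [0.749, 0.662, -0.001], [0.0, -0.002, -1.0]]
force: [-5.5, -3.0, -2.2]
grip_width: 13.8
grip_force: 30.0
```

>>> carry_out([
  [[0,0.0002,0],[0,0,0]],
  [[0,0,0],[0,0,0]],
])

```text
t: 10.38
eef_pos: [571.6, -158.8, 33.1]
orientation: [[-0.662, 0.749, -0.002], [0.749, 0.662, -0.001], [0.0, -0.002, -1.0]]
force: [-5.0, -2.6, -2.4]
grip_width: 14.0
grip_force: 30.0
```

```bash
cat > look.py <<'E'
from h import *
import ang,sys
s=monitor.read_state();a=snapshot('wrist');np.save('last.npy',a);np.save('lastp.npy',wpose(s));ang.run(a,wpose(s))
R=s['orientation'];f=[s['force'],monitor.read_state()['force']];print(s['t'],s['eef_pos'].round(2),np.arctan2(R[1,1],R[0,1])-np.pi/4,np.round(f,1),s['wrist_torque'])
E
python3 look.py
```

```text
rail outer [-5.76000e-02 -6.17525e+01] 68 0.13
rail inner [-5.84000e-02 -9.17961e+01] 35 0.11
sq outer [-7.45000e-02 -8.38711e+01] 17 0.17
sq inner [ -0.1291 -74.2986] 8 0.16
gap 510 0.7657189913920917
gap 600 2.2916687084487677
10.3833 [ 571.59 -158.76   33.12] -0.06156133226575289 [[-5.  -2.6 -2.4]
 [-5.5 -2.2 -2.6]] [-0.5354361   1.08870105  0.1297558 ]
```

>>> carry_out([
  [[0,0.0003,0],[0,0,0]],
  [[0,0,0],[0,0,0]],
])

```text
t: 10.6
eef_pos: [571.6, -158.5, 33.1]
orientation: [[-0.662, 0.749, -0.002], [0.749, 0.662, -0.001], [0.0, -0.002, -1.0]]
force: [-5.4, -3.1, -2.1]
grip_width: 13.8
grip_force: 30.0
```

>>> carry_out([
  [[0,0.0003,0],[0,0,0]],
  [[0,0,0],[0,0,0]],
])

```text
t: 10.77
eef_pos: [571.6, -158.5, 33.2]
orientation: [[-0.662, 0.749, -0.001], [0.749, 0.662, -0.001], [-0.0, -0.002, -1.0]]
force: [-5.0, -3.2, -2.9]
grip_width: 14.0
grip_force: 30.0
```

```bash
python3 look.py
```

```text
rail outer [-6.00000e-02 -6.02718e+01] 68 0.15
rail inner [-6.02000e-02 -9.05414e+01] 35 0.13
sq outer [-5.53000e-02 -9.43011e+01] 27 0.46
sq inner [ -0.1291 -74.022 ] 8 0.16
gap 510 1.6296664305918114
gap 600 1.2062145985164534
10.7667 [ 571.64 -158.49   33.16] -0.0615314152879044 [[-5.  -3.2 -2.9]
 [-3.7 -2.5 -2.3]] [-0.68630456  1.10676447  0.08437374]
```

>>> carry_out([
  [[0.0003,0.0003,0],[0,0,0]],
  [[0,0,0],[0,0,0]],
])

```text
t: 10.98
eef_pos: [571.6, -158.5, 33.2]
orientation: [[-0.662, 0.749, -0.002], [0.749, 0.662, -0.002], [0.0, -0.003, -1.0]]
force: [-5.8, -3.4, -2.6]
grip_width: 13.9
grip_force: 30.0
```

>>> carry_out([
  [[0.0003,0.0003,0],[0,0,0]],
  [[0,0,0],[0,0,0]],
])

```text
t: 11.15
eef_pos: [571.6, -158.5, 33.2]
orientation: [[-0.662, 0.749, -0.003], [0.749, 0.662, -0.002], [0.0, -0.004, -1.0]]
force: [-6.2, -4.5, -0.6]
grip_width: 13.7
grip_force: 30.0
```

```bash
python3 look.py
```

```text
rail outer [ -0.0603 -60.0446] 68 0.14
rail inner [-6.30000e-02 -8.91181e+01] 35 0.13
sq outer [-7.28000e-02 -8.50655e+01] 16 0.21
sq inner [ -0.1287 -74.2167] 8 0.16
gap 510 1.3613970670952966
gap 600 2.4803037386012363
11.15 [ 571.63 -158.46   33.18] -0.06145699062844512 [[-6.2 -4.5 -0.6]
 [-6.6 -4.4 -1.1]] [-0.98741291  1.38718391  0.0736359 ]
```

>>> carry_out([
  [[0.0004,0,0],[0,0,0]],
  [[0.0004,0,0],[0,0,0]],
  [[0.0002,0.0003,0],[0,0,0]],
  [[0,0,0],[0,0,0]],
])

```text
t: 11.53
eef_pos: [571.7, -158.4, 33.2]
orientation: [[-0.663, 0.749, -0.005], [0.749, 0.663, -0.003], [0.001, -0.005, -1.0]]
force: [-8.6, -5.4, 0.3]
grip_width: 13.9
grip_force: 30.0
```

>>> carry_out([
  [[0,0.0003,0],[0,0,0]],
  [[0,0,0],[0,0,0]],
])

```text
t: 11.7
eef_pos: [571.7, -158.4, 33.2]
orientation: [[-0.662, 0.749, -0.005], [0.749, 0.662, -0.003], [0.001, -0.006, -1.0]]
force: [-9.7, -5.6, 0.1]
grip_width: 14.1
grip_force: 30.0
```

```bash
python3 look.py
```

```text
rail outer [ -0.0611 -59.5621] 68 0.14
rail inner [-6.36000e-02 -8.87387e+01] 35 0.11
sq outer [-6.37000e-02 -8.98528e+01] 37 0.63
sq inner [ -0.1241 -76.6048] 9 0.18
gap 510 1.6492387616276005
gap 600 1.888970895247951
11.7 [ 571.67 -158.36   33.18] -0.06129233168471704 [[-9.7 -5.6  0.1]
 [-9.5 -6.1 -0.6]] [-1.18257384  1.84580258  0.01676822]
```

>>> carry_out([
  [[0,0.0003,0],[0,0,0]],
  [[0,0.0003,0],[0,0,0]],
  [[0,0,0],[0,0,0]],
])

```text
t: 12.0
eef_pos: [571.7, -158.3, 33.2]
orientation: [[-0.662, 0.749, -0.005], [0.749, 0.662, -0.004], [0.0, -0.006, -1.0]]
force: [-8.4, -7.7, -0.2]
grip_width: 13.7
grip_force: 30.0
```

```bash
python3 look.py
```

```text
rail outer [ -0.0625 -58.6747] 68 0.15
rail inner [-6.04000e-02 -9.01379e+01] 35 0.13
sq outer [-5.32000e-02 -9.49261e+01] 23 0.2
sq inner [ -0.1242 -76.4961] 9 0.18
gap 510 1.505343028169733
gap 600 0.6678018248332336
12.0 [ 571.65 -158.29   33.19] -0.06133479682188425 [[-8.4 -7.7 -0.2]
 [-8.7 -6.8 -0.5]] [-1.48175028  1.8981735   0.04716752]
```

>>> carry_out([
  [[0.0002,0.0002,0],[0,0,0]],
  [[0.0003,0.0002,0],[0,0,0]],
  [[0,0,0],[0,0,0]],
  [[0,0,0],[0,0,0]],
  [[0,0,0],[0,0,0]],
  [[0,0,0],[0,0,0]],
])

```text
t: 12.55
eef_pos: [571.7, -158.2, 33.2]
orientation: [[-0.662, 0.749, -0.006], [0.749, 0.662, -0.004], [0.001, -0.007, -1.0]]
force: [-10.2, -8.0, 0.9]
grip_width: 13.9
grip_force: 30.0
```

```bash
python3 look.py
```

```text
rail outer [ -0.0641 -57.7275] 68 0.15
rail inner [-6.08000e-02 -8.97249e+01] 35 0.15
sq outer [-5.99000e-02 -9.17173e+01] 37 0.6
sq inner [ -0.1239 -76.6095] 9 0.18
gap 510 1.8302218017699659
gap 600 1.4491209100296913
12.55 [ 571.71 -158.25   33.21] -0.06128254899616914 [[-10.2  -8.    0.9]
 [-10.1  -7.3   0.7]] [-1.58801098  2.10100135  0.01483747]
```

>>> carry_out([
  [[0,0.0002,0],[0,0,0]],
  [[0,0.0002,0],[0,0,0]],
  [[0,0,0],[0,0,0]],
  [[0,0,0],[0,0,0]],
  [[0,0,0],[0,0,0]],
  [[0,0,0],[0,0,0]],
  [[0,0,0],[0,0,0]],
  [[0,0,0],[0,0,0]],
  [[0,0,0],[0,0,0]],
  [[0,0,0],[0,0,0]],
  [[0,0,0],[0,0,0]],
  [[0,0,0],[0,0,0]],
])

```text
t: 13.6
eef_pos: [571.7, -158.2, 33.2]
orientation: [[-0.662, 0.749, -0.006], [0.749, 0.662, -0.005], [0.0, -0.008, -1.0]]
force: [-10.0, -8.7, 0.8]
grip_width: 13.7
grip_force: 30.0
```

```bash
python3 look.py
```

```text
rail outer [ -0.065  -57.1153] 68 0.15
rail inner [-6.79000e-02 -8.61375e+01] 35 0.0
sq outer [-5.08000e-02 -9.62358e+01] 20 0.19
sq inner [ -0.124  -76.4928] 9 0.18
gap 510 1.8566745485352527
gap 600 0.5748079627367702
13.6 [ 571.68 -158.17   33.18] -0.06135013396833233 [[-10.   -8.7   0.8]
 [-11.3  -9.1   0.1]] [-1.74314521  2.08916108  0.00879661]
```

>>> carry_out([
  [[0,0.0002,0],[0,0,0]],
  [[0,0,0],[0,0,0]],
  [[0,0,0],[0,0,0]],
  [[0,0,0],[0,0,0]],
  [[0,0,0],[0,0,0]],
  [[0,0,0],[0,0,0]],
  [[0,0,0],[0,0,0]],
  [[0,0,0],[0,0,0]],
  [[0,0,0],[0,0,0]],
  [[0,0,0],[0,0,0]],
  [[0,0,0],[0,0,0]],
  [[0,0,0],[0,0,0]],
])

```text
t: 14.65
eef_pos: [571.7, -158.1, 33.2]
orientation: [[-0.662, 0.749, -0.006], [0.749, 0.662, -0.005], [0.0, -0.008, -1.0]]
force: [-10.9, -8.5, 0.1]
grip_width: 13.7
grip_force: 30.0
```

>>> carry_out([
  [[0,0,0],[0,0,0]],
  [[0,0,0],[0,0,0]],
  [[0,0,0],[0,0,0]],
  [[0,0,0],[0,0,0]],
  [[0,0,0],[0,0,0]],
  [[0,0,0],[0,0,0]],
  [[0,0,0],[0,0,0]],
  [[0,0,0],[0,0,0]],
  [[0,0,0],[0,0,0]],
  [[0,0,0],[0,0,0]],
  [[0,0,0],[0,0,0]],
  [[0,0,0],[0,0,0]],
])

```text
t: 15.65
eef_pos: [571.7, -158.1, 33.2]
orientation: [[-0.662, 0.749, -0.006], [0.749, 0.662, -0.005], [0.0, -0.008, -1.0]]
force: [-10.4, -7.9, -0.1]
grip_width: 14.2
grip_force: 30.0
```

```bash
python3 look.py
```

```text
rail outer [ -0.0664 -56.3289] 68 0.13
rail inner [-6.79000e-02 -8.60928e+01] 35 0.0
sq outer [-4.64000e-02 -9.87834e+01] 17 0.21
sq inner [ -0.124  -76.4428] 9 0.18
gap 510 2.2720874833184013
gap 600 0.4751855975502792
15.65 [ 571.69 -158.13   33.17] -0.061352954600688236 [[-10.4  -7.9  -0.1]
 [-10.4  -8.7   1. ]] [-1.81311185  2.10593058 -0.01436005]
```

>>> carry_out([
  [[-0.0005,-0.001,0],[0,0,0]],
  [[-0.001,-0.002,0],[0,0,0]],
  [[-0.002,-0.003,0],[0,0,0]],
  [[-0.005,-0.005,0],[0,0,0]],
  [[-0.006,-0.006,0],[0,0,0]],
  [[-0.004,-0.004,0.01],[0,0,0]],
  [[0,0,0.02],[0,0,0]],
  [[0,0,0.03],[0,0,0]],
  [[0,0,0.03],[0,0,0]],
  [[0,0,0.015],[0,0,0]],
])

```text
t: 16.53
eef_pos: [558.6, -177.5, 143.9]
orientation: [[-0.662, 0.75, 0.008], [0.75, 0.662, -0.003], [-0.008, 0.004, -1.0]]
force: [0.5, -0.5, -1.7]
grip_width: 13.8
grip_force: 30.0
```

>>> carry_out([
  [[-0.004,0.02,0],[0,0,0]],
  [[-0.004,0.033,0],[0,0,0]],
  [[-0.004,0.037,0],[0,0,0]],
  [[-0.004,0.037,0],[0,0,0]],
  [[-0.004,0.037,0],[0,0,0]],
  [[-0.004,0.037,0],[0,0,0]],
  [[-0.004,0.037,0],[0,0,0]],
  [[-0.004,0.037,0],[0,0,0]],
  [[-0.004,0.037,0],[0,0,0]],
  [[-0.004,0.037,0],[0,0,0]],
  [[-0.004,0.037,0],[0,0,0]],
  [[-0.004,0.02,0],[0,0,0]],
])

```text
t: 17.53
eef_pos: [508.1, 233.9, 140.1]
orientation: [[-0.664, 0.748, 0.003], [0.748, 0.664, 0.003], [0.0, 0.004, -1.0]]
force: [1.0, -1.0, -2.7]
grip_width: 13.8
grip_force: 30.0
```

>>> carry_out([
  [[0,0,0],[0,0,0]],
  [[0,0,0],[0,0,0]],
  [[0,0,0],[0,0,0]],
  [[0,0,0],[0,0,0]],
])

```text
t: 17.87
eef_pos: [508.5, 228.8, 138.9]
orientation: [[-0.661, 0.751, 0.001], [0.751, 0.661, -0.0], [-0.001, 0.001, -1.0]]
force: [-0.4, -0.7, -2.4]
grip_width: 14.1
grip_force: 30.0
```

```bash
python3 - <<'E'
from h import *
a=snapshot('top');np.save('top.npy',a);save('top2',a)
E
python3 m.py | grep -E "fixed|side|board"
```

```text
board ((512.3199462890625, -220.4097137451172), (290.9266357421875, 270.92718505859375), 86.6882095336914)
fixed 1 [5.64996620e-02 6.43979683e+02] 73 0.7764118871472927
fixed -1 [5.95137401e-02 6.16025639e+02] 73 0.7966948369957917
side 1 [-5.03854225e-02 -6.49032962e+01] 57 0.8540566750896773
side -1 [-6.98370571e-02 -8.35088588e+01] 57 0.7986846148887036
```

View pics/top2.png

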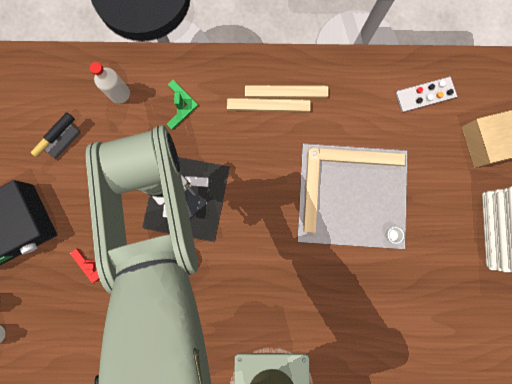

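The rails measure square: fixed -0.058 rad, side about -0.060 rad. Everything else is where it was, so I'm setting the square down.

>>> carry_out([
  [[-0.0046,0.006,-0.02],[0,0,0]],
  [[0,0,-0.025],[0,0,0]],
  [[0,0,-0.025],[0,0,0]],
  [[0,0,-0.02],[0,0,0]],
  [[0,0,-0.01],[0,0,0]],
  [[0,0,-0.005],[0,0,0]],
  [[0,0,-0.003],[0,0,0]],
  [[0,0,-0.002],[0,0,0]],
  [[0,0,0],[0,0,0]],
  [[0,0,0],[0,0,0]],
  [[0,0,0],[0,0,0]],
])

```text
t: 18.83
eef_pos: [504.3, 236.3, 29.6]
orientation: [[-0.662, 0.75, 0.002], [0.75, 0.662, 0.001], [-0.001, 0.002, -1.0]]
force: [-0.0, -0.1, -2.1]
grip_width: 13.8
grip_force: 30.0
```

>>> carry_out([
  [[0,0,-0.001],[0,0,0]],
  [[0,0,0],[0,0,0]],
  [[0,0,0],[0,0,0]],
])

```text
t: 19.08
eef_pos: [503.4, 236.2, 27.7]
orientation: [[-0.662, 0.749, 0.0], [0.749, 0.662, 0.0], [-0.0, 0.0, -1.0]]
force: [0.3, -0.5, -1.5]
grip_width: 14.1
grip_force: 30.0
```

>>> carry_out([
  [[0,0,-0.001],[0,0,0]],
  [[0,0,-0.0005],[0,0,0]],
  [[0,0,0],[0,0,0]],
  [[0,0,0],[0,0,0]],
])

```text
t: 19.42
eef_pos: [503.6, 236.2, 26.5]
orientation: [[-0.662, 0.749, 0.0], [0.749, 0.662, 0.0], [-0.0, 0.0, -1.0]]
force: [-1.0, -0.4, 2.3]
grip_width: 13.5
grip_force: 30.0
```

>>> carry_out([
  [[0,0,0],[0,0,0]],
  [[0,0,0],[0,0,0]],
])

```text
t: 19.58
eef_pos: [503.6, 236.2, 26.5]
orientation: [[-0.662, 0.75, 0.001], [0.75, 0.662, 0.0], [-0.0, 0.001, -1.0]]
force: [-1.6, -0.5, 4.9]
grip_width: 13.9
grip_force: 30.0
```

Resting on the mat at the same height as when picked up. Opening the gripper and lifting away.

>>> carry_out([
  [[0,0,0],[0,0,0]],
  [[0,0,0],[0,0,0]],
  [[0,0,0],[0,0,0]],
  [[0,0,0],[0,0,0]],
  [[0,0,0],[0,0,0]],
  [[0,0,0],[0,0,0]],
  [[0,0,0],[0,0,0]],
  [[0,0,0],[0,0,0]],
], claw=0.06)

```text
t: 20.25
eef_pos: [503.3, 236.0, 25.9]
orientation: [[-0.662, 0.75, -0.0], [0.75, 0.662, -0.0], [-0.0, -0.0, -1.0]]
force: [-0.3, 0.3, 0.3]
grip_width: 59.6
grip_force: 0.0
```

>>> carry_out([
  [[0,0,0.01],[0,0,0]],
  [[0,0,0.02],[0,0,0]],
  [[0,0,0.03],[0,0,0]],
  [[0,0,0.03],[0,0,0]],
  [[0,0,0.03],[0,0,0]],
  [[0,0,0.02],[0,0,0]],
  [[0,0,0],[0,0,0]],
  [[0,0,0],[0,0,0]],
  [[0,0,0],[0,0,0]],
])

```text
t: 21.0
eef_pos: [502.5, 235.8, 165.1]
orientation: [[-0.662, 0.75, -0.002], [0.75, 0.662, -0.0], [0.001, -0.001, -1.0]]
force: [-0.2, 0.2, 0.3]
grip_width: 60.0
grip_force: 0.0
```

Run:
```python
from h import *
save('w4',snapshot('wrist'))
```

```text
(no output)
```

View pics/w4.png

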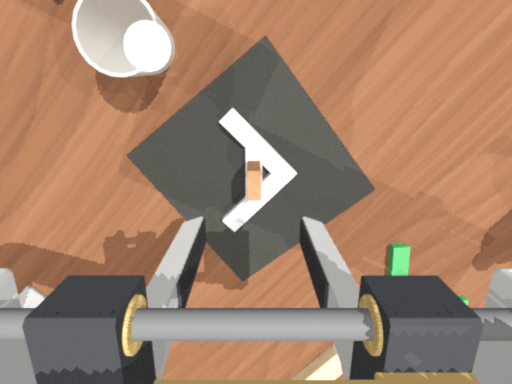

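The square lies flat on the mat, with its grip at (253,180) near the mat's middle, and the gripper is clear of it.

```bash
python3 -c "
from station import job_done;print(job_done())"
```

```text
the job is handed in; nothing more can be done
None
```

I handed the job in (no verdict came back): the square was held in the corner for about 2–3 s at about 10 N on the fixed rail and an estimated 5–9 N on the side rail. The side rail now stands within about 0.01 rad of square, and the square lies flat and released near the mat's middle.

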